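# Put the egg away in the roll-top bin

## Task

Put the egg away in the wooden roll-top bin: lower it in through the open mouth and set it down gently on the bin's floor, without dropping or knocking it, and let go. Then roll the bin's slatted door fully shut over it. Leave the mortar, the jars and the spoon where they are.

Things in the scene. Friction and masses are not known exactly. Their poses are not given: they have to be found in the camera images.
- egg: A brown hen's egg, rigid and fragile, about 60 g, 55 mm long and 44 mm across, lying on its side. Origin at its middle; its x axis is its long axis. At the start it lies in the small wooden ring, its middle about 29 mm above the ledge.
- egg_ring: Loose low ring of dark wood that the egg lies in: 42 mm outer diameter, 26 mm inner diameter, 10 mm high (it does not stand out beyond the egg's sides). Origin at the centre of its underside. It may be to the left or to the right of the bin. It may stay where it is.
- bin: Fixed barrel-shaped wooden roll-top bin, 272 mm deep (x), 288 wide (y), 272 high. Origin at the centre of its underside, x to its back (away from the robot, give or take the yaw), y along its width, z up. Two round side panels, radius 136 mm, leave 260 mm clear width. Flat inner floor at z = 60 mm from x = -100 to +85 mm, where a liner board stands up to z = 170 mm.
- bin_lip (a point): Middle of the top edge of the bin's curved front wall (x = -130, y = 0, z = 154 mm in the bin's frame). With the door open the mouth is the space between this lip and the door's leading edge, some 150 to 180 mm in x and 260 mm in y, open to above.
- track_axis (a point): Point on the axis of the door's curved track: the axis runs along the bin's y, at x = 0, z = 136 mm in the bin's frame. Bin axes. The door's outer face runs at radius 126 mm about it; the bin's fixed back shell (outer radius 134 mm) begins at x = +77, z = 241 mm in the bin's frame.
- bin_floor (a point): Point on the bin's inner floor below the middle of the open mouth: at x = -45 mm, y = 0, z = 60 mm in the bin's frame. Axes as the bin's.
- roll_door (a joint): Angle of the slatted door about the track axis, rad: 0 = fully shut (leading edge down at the front lip), 1.87 = fully open (rolled back and down behind the liner). It starts open, at 1.65 to 1.87, and stays where it is left by friction: some 3 to 8 N on the rib moves it.
- door_rib (a point): Middle of the outer edge (radius 166 mm about the track axis) of the door's push rib: dark wood, 140 mm long (y), 10 mm thick, standing out radially near the door's leading edge, from radius 126 to 166 mm. Seen from the side it stands 0.157 rad above the front (-x) horizontal when shut, and at 0.157 + joint value when open (1.57 = straight up). Push its back side to roll the door forward and down.
- mortar: White ceramic mortar with its pestle standing in it, a loose 0.8 kg piece, 112 mm across, mortar 85 mm high, pestle to 135 mm. Origin at the centre of its underside. On the other side of the bin from the egg. Leave alone.
- jar_a: Loose capped glass jar, 68 mm across, 120 mm high, origin at the centre of its underside. Leave alone.
- jar_b: Second loose capped glass jar of the same size, origin at the centre of its underside. Leave alone.
- spoon: Loose stainless steel spoon lying flat, handle along its -x. Leave alone.

How it is judged:
By the outcome, as a careful person would: the job done as asked, in the order asked, and still so for the second after the job is handed in, with the robot touching nothing.
It also fails if it takes over 64 s, if anything falls off the work surface, if the arm or the gripper's body presses on something with over 40 N, if the wrist force passes 120 N, or if a joint passes its speed limit or range.

## Robot

A 7-joint arm with a two-finger parallel gripper is mounted at the origin on the work surface. World frame = base frame: x ahead of the robot, y to its left, z up, the work surface at z = 0. Lengths are in m, angles in rad, forces in N, time in s.
With the tool pointing down it reaches from about 0.4 to 0.875 m from the base axis. Payload 6.5 kg.
Tool frame: the origin (TCP) lies midway between the tips of the shut fingers; the grasp point (between the pads) lies 19 mm behind it; z points along the fingers, y is the line along which they close (so a half turn about z gives the same grasp; the last joint's range is limited). The gripper opens to 85 mm and grips with 20 to 120 N. Pads are 22 mm wide; open, the fingers measure 114 mm over their backs; the gripper's body (76 mm by 85 mm) begins 54 mm behind the grasp point. The pads swing forward as they close: fully open they stand 13 mm farther back than shut.
Start: joints at [-1.393, 0.536, -0.004, 1.538, 0.003, 1.067, -0.071], TCP at [0.157, 0.631, 0.231] pointing down, gripper open.
Joint ranges: [-2.7, 2.7], [-0.37, 2.16], [-1.27, 1.26], [0.24, 2.4], [-1.31, 4.45], [0.19, 1.91], [-2.76, 2.76]. Speed limits (rad/s): [2.39, 2.39, 3.14, 3.14, 3.14, 3.14, 3.14].

## Interface

Orientations are given as a unit quaternion [w, x, y, z].
In Python, from rig import * gives the robot as it stands.
- The arm moves only by the tool send_rows, never from a script. Its argument "commands" is a list of rows, each a list of 7 numbers: the turn, a rotation vector about the world's x, y, z in rad, then the shift along the world's x, y, z in cm, then the opening, from 0 (shut) to 1 (fully open). In form: [[rx, ry, rz, dx, dy, dz, hand], ...]. A call has 1 to 12 rows; each row is the pose to reach, as a shift and turn from the pose commanded when the call began; what a row does not reach only later rows make up. A row lasts 1/10 s, in which the tool goes at most 50 mm and 8.59 degrees, less where a joint would pass 70% of its speed; a pose out of reach is approached as far as the arm can. A call with a gripper value outside its range is refused whole. The fingers move at their own pace and stop on an object; the grip force is fixed at half the most. Time passes only in rows, so rows that repeat a pose let the fingers close. It gives the time, the measured TCP pose, the force, the opening and the grip force at its end, in the units of the state.
- read_state(): the state, without advancing time (a new reading comes with each control period).
- camera(name): name is "scene" or "top"; returns (picture, depth): 420x560x3 uint8, red, green, blue; 420x560 float32, m along the optical axis (not along the pixel's ray), 0 where there is no reading.
- calibration(name): a dict with "fovy" (degrees; the focal length in pixels is half the picture's height over the tangent of half this angle, whatever the lens; pixels are square), "cx", "cy" (the principal point, pixels), "camera_from_world" (4x4, takes a point from world to camera coordinates). Camera axes: x right, y down, z forward; pixel columns grow to the right and rows downward; lengths in m; the calibration is good to about 2 mm. A picture is of the moment at which its call begins. calibration takes no time and is no camera call.
- finish_job(): hands the job in; it is judged then, once.
The state is a dict: "clock": time; "qpos": joint angles; "dq": joint speeds; "tau": joint torques, N m; "eef_pos": TCP position; "ee_rot": TCP orientation; "force": force on the tool from outside, world axes, zero at the start; "moment": the same for the moment, N m; "width": finger opening in m; "grasp_force": force on a finger pad.
Only numpy, scipy, OpenCV 4.12 (cv2) and the standard library are available. Lean on these libraries where they do the work, as an engineer would, in place of code of your own. Each camera call takes 0.05 s, during which the arm holds its last target. There are 200 camera calls.

## Working session

There is one attempt and no reset: what is moved stays moved. The work goes in short steps, Python scripts to look and compute and a tool call to move; the robot and the scene stay as the last step left them, time stands still between calls to the robot, and variables do not carry over. Pictures are saved under pics/ and viewed, at most 10 in all, crops included, and the job is handed in when it is done.

Besides the shell and the picture viewer there is one more tool, called as name(argument=value, ...), one argument or row to a line, values as JSON. send_rows: Moves the arm, as the interface text tells. Its arguments: {"type":"object","properties":{"commands":{"type":"array","items":{"type":"array","items":{"type":"number"}}}},"required":["commands"]}

```bash
ls; mkdir -p pics; cat > h.py <<'E'
from rig import *
import numpy as np, cv2
def cal(n):
    c=calibration(n); f=210/np.tan(np.radians(c["fovy"])/2); return f,c["cx"],c["cy"],np.array(c["camera_from_world"])
def w(n,u,v,d):
    f,cx,cy,T=cal(n); p=np.array([(u-cx)/f*d,(v-cy)/f*d,d,1]); return (np.linalg.inv(T)@p)[:3]
def px(n,P):
    f,cx,cy,T=cal(n); p=T@np.append(P,1); return p[0]/p[2]*f+cx,p[1]/p[2]*f+cy
def cloud(n,dep):
    f,cx,cy,T=cal(n); v,u=np.mgrid[:dep.shape[0],:dep.shape[1]]
    p=np.stack([(u-cx)/f*dep,(v-cy)/f*dep,dep,np.ones_like(dep)],-1); return (p@np.linalg.inv(T).T)[...,:3]
def tri(a,b):
    # least squares meeting of rays (name,u,v)
    A=np.zeros((3,3));B=np.zeros(3)
    for n,u,v in (a,b):
        o=np.linalg.inv(cal(n)[3])[:3,3]; d=w(n,u,v,1)-o; d/=np.linalg.norm(d); M=np.eye(3)-np.outer(d,d);A+=M;B+=M@o
    return np.linalg.solve(A,B)
E
python3 - <<'E'
from h import *
for n in("scene","top"):
    i,d=camera(n); cv2.imwrite(f"pics/{n}0.png",i[...,::-1]); np.save(f"{n}0.npy",d); print(calibration(n)["fovy"],np.linalg.inv(cal(n)[3])[:3].round(3).tolist())
print(read_state())
E
```

```text
pics
42.93044179513984 [[0.979, 0.183, -0.093, 0.685], [0.205, -0.847, 0.49, -0.862], [0.01, -0.499, -0.867, 1.495]]
48.37720003037827 [[-0.027, -0.985, 0.169, 0.364], [-0.999, 0.029, 0.012, -0.087], [-0.017, -0.169, -0.986, 1.247]]
{'clock': 0.1, 'qpos': array([-1.39320498,  0.53711679, -0.00443987,  1.53873342,  0.00259896,
        1.06729947, -0.07120249]), 'dq': array([-0.00084864, -0.00340886, -0.00088864, -0.00171744,  0.0011778 ,
        0.0002141 , -0.00053489]), 'tau': array([ 2.00596623e-03, -5.84565639e+01,  1.05152763e+00, -2.59776825e+01,
        1.26136895e-02,  4.60783296e-03, -3.49794800e-05]), 'eef_pos': array([0.15677786, 0.6302421 , 0.23049953]), 'ee_rot': array([-3.78892533e-05,  1.21559402e-01,  9.92583855e-01, -7.74707342e-04]), 'force': array([ 0.53401095,  0.07953426, -0.04179323]), 'moment': array([0.00401967, 0.00287304, 0.00535171]), 'grasp_force': 0.0, 'width': 0.08523415170046619}
```

View pics/scene0.png

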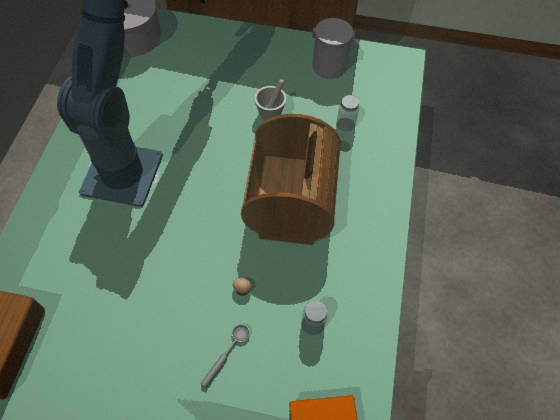

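View pics/top0.png

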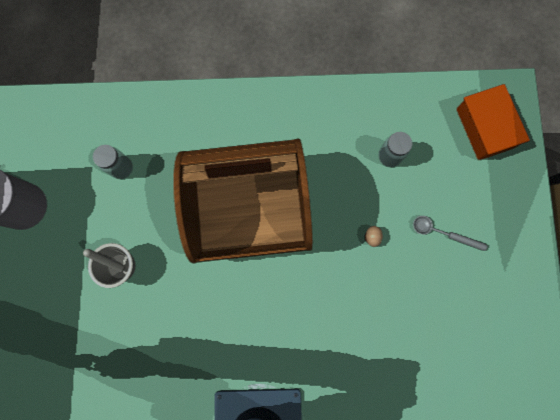

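The scene picture shows the egg at (242,286), the bin around (292,180) and the arm out of the way. In the top picture the egg is at (374,236), the bin spans about (175–312, 140–262), the rib is near (238,168), the mortar is at (110,265), and the jars are at (106,158) and (398,146).

```bash
python3 - <<'E'
from h import *
T=cv2.imread("pics/top0.png");S=cv2.imread("pics/scene0.png")
a=cv2.resize(T[205:265,345:405],(400,400),interpolation=cv2.INTER_CUBIC)
b=cv2.resize(S[256:316,212:272],(400,400),interpolation=cv2.INTER_CUBIC)
cv2.imwrite("pics/egg.png",np.hstack([a,b]))
cv2.imwrite("pics/bin.png",cv2.resize(T[130:270,165:325],(800,700),interpolation=cv2.INTER_CUBIC)[:600])
for n in("top","scene"):
    I=T if n=="top" else S; d=np.load(n+"0.npy"); C=cloud(n,d)
    h=cv2.cvtColor(I,cv2.COLOR_BGR2HSV); u0,v0=(374,236) if n=="top" else (242,286)
    m=(h[...,0]<25)&(h[...,1]>60); mm=np.zeros_like(m); mm[v0-20:v0+20,u0-20:u0+20]=1; m&=mm
    v,u=np.nonzero(m); print(n,"egg px",u.mean(),v.mean(),u.min(),u.max(),v.min(),v.max(),"cov",np.cov(u,v).round(1).tolist())
    P=C[m]; P=P[P[:,2]>.03]; print(P.mean(0),P.max(0),P.min(0))
    for k,(u,v) in (dict(table=(330,330),jarA=(106,155),jarB=(400,143),mort=(110,265)) if n=="top" else dict(table=(150,280),jarA=(350,102),jarB=(316,310))).items(): print(k,C[v,u].round(3))
C=cloud("top",np.load("top0.npy")); 
# bin yaw: points high: side panel top
m=(C[...,2]>.05)&(C[...,0]>.25)&(C[...,0]<.85)&(abs(C[...,1])<.35)
P=C[m]; print(P[:,2].max())
for lo in np.arange(.05,.34,.03):
    Q=P[(P[:,2]>lo)&(P[:,2]<=lo+.03)]; print(round(lo,2),len(Q),Q.min(0).round(3) if len(Q) else '',Q.max(0).round(3)if len(Q) else '')
E
```

```text
top egg px 373.4082397003745 235.79400749063672 365 381 226 246 cov [[18.6, -0.5], [-0.5, 26.8]]
[ 0.48693824 -0.30789727  0.04317637] [ 0.51328358 -0.28798799  0.05360853] [ 0.46114743 -0.32905262  0.03051277]
table [ 0.25  -0.189 -0.   ]
jarA [0.701 0.363 0.12 ]
jarB [ 0.709 -0.373  0.121]
mort [0.43  0.364 0.064]
scene egg px 241.58928571428572 285.3080357142857 233 250 278 294 cov [[19.7, 1.3], [1.3, 16.6]]
[ 0.48867586 -0.31532052  0.04516573] [ 0.51320836 -0.29113161  0.05774619] [ 0.46151935 -0.33478879  0.03073871]
table [ 0.21  -0.339 -0.004]
jarA [0.701 0.364 0.124]
jarB [ 0.71  -0.373  0.125]
1.246826184603641
0.05 7794 [ 0.384 -0.35   0.05 ] [0.726 0.35  0.08 ]
0.08 846 [ 0.374 -0.35   0.08 ] [0.731 0.35  0.11 ]
0.11 397 [ 0.427 -0.35   0.11 ] [0.726 0.35  0.14 ]
0.14 621 [ 0.425 -0.141  0.14 ] [0.711 0.147 0.17 ]
0.17 445 [ 0.43 -0.14  0.17] [0.707 0.163 0.2  ]
0.2 1052 [ 0.442 -0.139  0.2  ] [0.699 0.163 0.23 ]
0.23 2743 [ 0.462 -0.138  0.23 ] [0.68  0.162 0.26 ]
0.26 1182 [ 0.502 -0.135  0.26 ] [0.642 0.159 0.29 ]
0.29 326 [ 0.611 -0.052  0.29 ] [0.633 0.085 0.298]
0.32 0
```

View pics/egg.png

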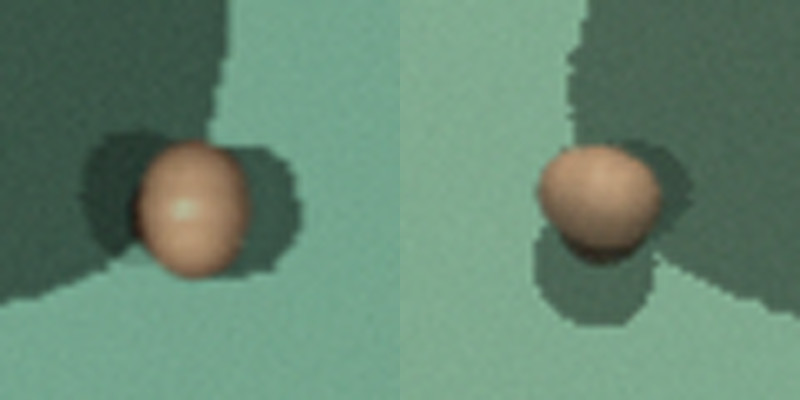

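View pics/bin.png

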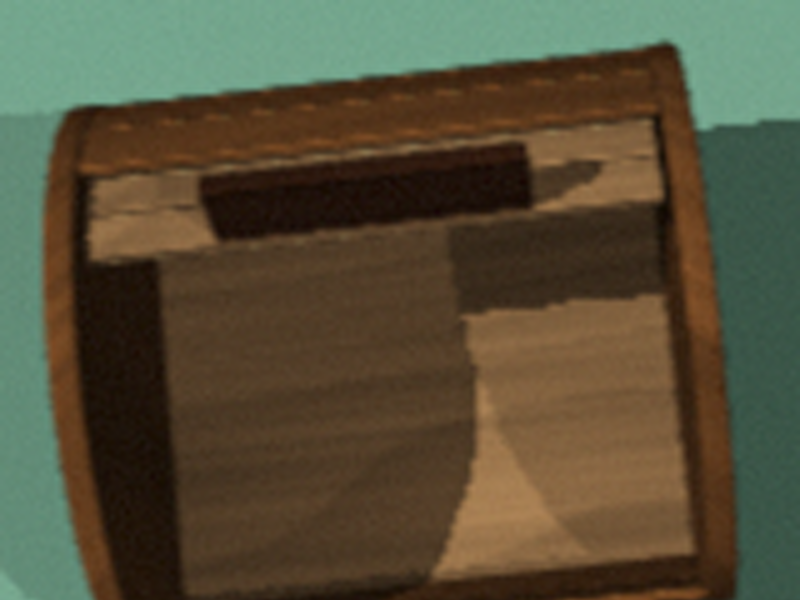

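The egg crop shows its long axis near vertical in the top view (world x), centred at top px (374,236) and scene px (242,286). The bin crop shows the bin yawed slightly, with the rib standing almost upright.

```bash
python3 - <<'E'
from h import *
from scipy.optimize import least_squares
print("egg tri",tri(("top",373.8,236.2),("scene",241.8,286)))
P=[]
for n in("top","scene"):
    C=cloud(n,np.load(n+"0.npy")).reshape(-1,3); P.append(C[(C[:,2]>.15)&(C[:,2]<.31)&(C[:,0]>.4)&(C[:,0]<.75)&(abs(C[:,1]-.01)<.17)])
def loc(Q,p): 
    c,s=np.cos(p[2]),np.sin(p[2]); d=Q[:,:2]-p[:2]; return d[:,0]*c+d[:,1]*s,-d[:,0]*s+d[:,1]*c
for Q in P:
    p=np.array([.565,.012,.1])
    for it in range(15):
        x,y=loc(Q,p); r=np.hypot(x,Q[:,2]-.136)
        m=(abs(y)>.130)&(abs(y)<.148)&(abs(r-.136)<.008)
        def f(q):
            x,y=loc(Q[m],q); r=np.hypot(x,Q[m,2]-.136); return np.r_[(r-.136),.3*(abs(y)-.137)]
        p=least_squares(f,p,loss='soft_l1',f_scale=.003).x
    x,y=loc(Q,p); k=(np.hypot(x,Q[:,2]-.136)>.142)&(abs(y)<.1); 
    print("bin",p,m.sum(),"rib y",y[k].min(),y[k].max(),"x",x[k].min(),x[k].max(),"angle",np.pi/2+np.median(np.arctan2(x[k],Q[k,2]-.136)),"z",Q[k,2].max())
    h=np.hypot(x,Q[:,2]-.136)>.158; h&=abs(y)<.1; print(np.polyfit(Q[h,1],Q[h,0],1), Q[h].mean(0))
E
```

```text
egg tri [ 0.48755569 -0.31170339  0.02634733]
bin [0.57226355 0.01171353 0.07980497] 1431 rib y -0.06928886347624785 0.07071617076984985 x 0.038222770116804396 0.05658196880373545 angle 1.8589753794291455 z 0.2981129299230182
[-0.08131623  0.62240447] [0.62107682 0.01632692 0.29282167]
bin [0.57149156 0.00703998 0.07614659] 977 rib y -0.06893707844709077 0.07264625320855893 x 0.03739868451467037 0.08084912173528025 angle 1.8593754913481995 z 0.30263896755971187
[-0.07765097  0.62186276] [0.62099705 0.01114871 0.29475715]
```

send_rows(
  commands=[
    [0, 0, 0.04, 3, -3, 3, 1],
    [0, 0, 0.08, 6, -7, 6, 1],
    [0, 0, 0.12, 10, -11, 9, 1],
    [0, 0, 0.16, 14, -15, 11, 1],
    [0, 0, 0.2, 18, -19, 13, 1],
    [0, 0, 0.22, 22, -23, 15, 1],
    [0, 0, 0.24, 25, -27, 17, 1],
    [0, 0, 0.244, 28, -31, 18, 1],
    [0, 0, 0.244, 31, -35, 19, 1],
    [0, 0, 0.244, 33, -39, 19, 1],
    [0, 0, 0.244, 33, -43, 19, 1],
    [0, 0, 0.244, 33, -47, 19, 1],
  ],
)

```text
clock: 1.3
eef_pos: [0.4835, 0.1858, 0.4201]
ee_rot: [0.0, 0.0, 1.0, -0.0]
force: [0.8, -0.4, 0.8]
width: 0.0853
grasp_force: 0.0
```

send_rows(
  commands=[
    [0, 0, 0, 0, -4, 0, 1],
    [0, 0, 0, 0, -8, 0, 1],
    [0, 0, 0, 0, -12, 0, 1],
    [0, 0, 0, 0, -16, 0, 1],
    [0, 0, 0, 0, -20, 0, 1],
    [0, 0, 0, 0, -24, 0, 1],
    [0, 0, 0, 0, -28, 0, 1],
    [0, 0, 0, 0, -32, 0, 1],
    [0, 0, 0, 0, -36, 0, 1],
    [0, 0, 0, 0, -40, -2, 1],
    [0, 0, 0, 0, -44, -5, 1],
    [0, 0, 0, 0, -47, -8, 1],
  ],
)

```text
clock: 2.5
eef_pos: [0.4819, -0.2848, 0.3393]
ee_rot: [0.0, 0.001, 1.0, -0.001]
force: [0.4, 0.7, -0.1]
width: 0.0852
grasp_force: 0.0
```

send_rows(
  commands=[
    [0, 0, 0, 0, 0, -4, 1],
    [0, 0, 0, 0, 0, -8, 1],
    [0, 0, 0, 0, 0, -12, 1],
    [0, 0, 0, 0, 0, -16, 1],
    [0, 0, 0, 0, 0, -19, 1],
    [0, 0, 0, 0, 0, -21, 1],
    [0, 0, 0, 0, 0, -23, 1],
    [0, 0, 0, 0, 0, -23, 1],
    [0, 0, 0, 0, 0, -23, 1],
  ],
)

```text
clock: 3.4
eef_pos: [0.4823, -0.2822, 0.1103]
ee_rot: [-0.0, -0.0, 1.0, 0.0]
force: [-0.0, 0.3, 0.0]
width: 0.0851
grasp_force: 0.0
```

```bash
python3 - <<'E'
from h import *
s=read_state(); print(s["eef_pos"],s["ee_rot"])
i,d=camera("scene"); j,e=camera("top")
P=s["eef_pos"]; print(px("scene",P),px("top",P),px("scene",[.487,-.311,.026]))
a=cv2.resize(i[220:330,180:320],(700,550),interpolation=cv2.INTER_CUBIC); cv2.imwrite("pics/ap.png",a[...,::-1])
E
```

```text
[ 0.48233968 -0.28222429  0.11026347] [-3.45638049e-04 -3.67096137e-05  9.99999937e-01  7.80649334e-05]
(np.float64(241.1767448617121), np.float64(264.9443820241884)) (np.float64(367.94960151183966), np.float64(235.03601919063692)) (np.float64(241.68026078041837), np.float64(285.7848752918279))
```

View pics/ap.png

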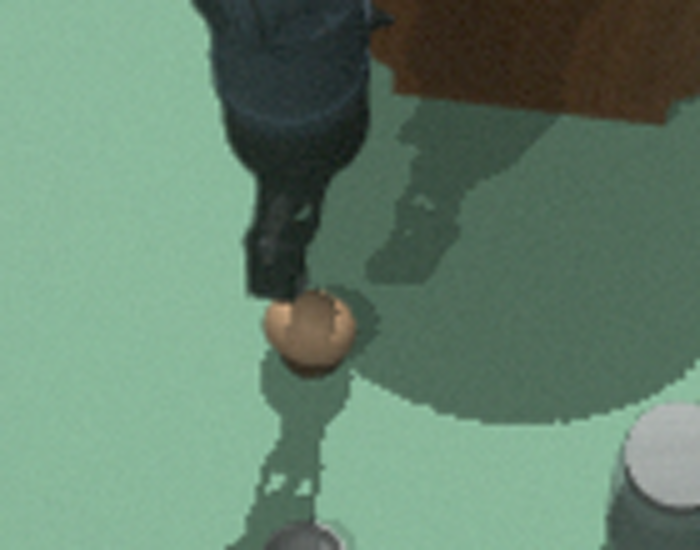

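The gripper is above the egg and about 3 cm short in y. The egg appears in the crop at (310,330) and the spoon bowl is clear of the fingers.

send_rows(
  commands=[
    [0, 0, 0, 0.3, -1.5, 0, 1],
    [0, 0, 0, 0.5, -2.9, 0, 1],
    [0, 0, 0, 0.5, -2.9, -2, 1],
    [0, 0, 0, 0.5, -2.9, -4, 1],
    [0, 0, 0, 0.5, -2.9, -6, 1],
    [0, 0, 0, 0.5, -2.9, -8, 1],
    [0, 0, 0, 0.5, -2.9, -9.5, 1],
    [0, 0, 0, 0.5, -2.9, -10.3, 1],
    [0, 0, 0, 0.5, -2.9, -10.3, 1],
    [0, 0, 0, 0.5, -2.9, -10.3, 1],
  ],
)

```text
clock: 4.5
eef_pos: [0.4879, -0.3118, 0.0077]
ee_rot: [0.0, 0.0, 1.0, -0.0]
force: [-0.5, -1.1, 0.5]
width: 0.0855
grasp_force: 0.0
```

send_rows(
  commands=[
    [0, 0, 0, 0, 0, 0, 0.8],
    [0, 0, 0, 0, 0, 0, 0.7],
    [0, 0, 0, 0, 0, 0, 0.62],
    [0, 0, 0, 0, 0, 0, 0.58],
    [0, 0, 0, 0, 0, 0, 0.55],
    [0, 0, 0, 0, 0, 0, 0.52],
    [0, 0, 0, 0, 0, 0, 0.48],
    [0, 0, 0, 0, 0, 0, 0.44],
    [0, 0, 0, 0, 0, 0, 0.44],
    [0, 0, 0, 0, 0, 0, 0.44],
  ],
)

```text
clock: 5.5
eef_pos: [0.4877, -0.3119, 0.0075]
ee_rot: [0.0, 0.0, 1.0, -0.001]
force: [0.4, -2.3, 5.0]
width: 0.0417
grasp_force: 60.2
```

send_rows(
  commands=[
    [0, 0, 0, 0, 0, 0.2, 0.44],
    [0, 0, 0, 0, 0, 0.5, 0.44],
    [0, 0, 0, 0, 0, 1, 0.44],
    [0, 0, 0, 0, 0, 2, 0.44],
    [0, 0, 0, 0, 0, 4, 0.44],
    [0, 0, 0, 0, 0, 6, 0.44],
    [0, 0, 0, 0, 0, 8, 0.44],
    [0, 0, 0, 0, 0, 10, 0.44],
    [0, 0, 0, 0, 0, 10, 0.44],
    [0, 0, 0, 0, 0, 10, 0.44],
  ],
)

```text
clock: 6.5
eef_pos: [0.4877, -0.311, 0.1075]
ee_rot: [0.0, -0.0, 1.0, -0.0]
force: [-0.2, 0.8, -1.9]
width: 0.0418
grasp_force: 60.7
```

```bash
python3 - <<'E'
from h import *
s=read_state(); print(s["eef_pos"],s["force"],s["width"],s["grasp_force"])
i,d=camera("scene"); j,e=camera("top")
P=s["eef_pos"]; 
for n,I in(("scene",i),("top",j)):
    u,v=map(int,px(n,P)); print(n,u,v)
    h=cv2.cvtColor(I,cv2.COLOR_RGB2HSV)
    c=I[v-30:v+30,u-30:u+30]; cv2.imwrite(f"pics/_{n}.png",cv2.resize(c,(400,400),interpolation=cv2.INTER_CUBIC)[...,::-1])
cv2.imwrite("pics/held.png",np.hstack([cv2.imread("pics/_scene.png"),cv2.imread("pics/_top.png")]))
E
```

```text
[ 0.48774959 -0.31097158  0.10754066] [-0.23240675  0.75692241 -1.92294595] 0.04184919460728595 60.71444136556238
scene 240 274
top 379 232
```

View pics/held.png

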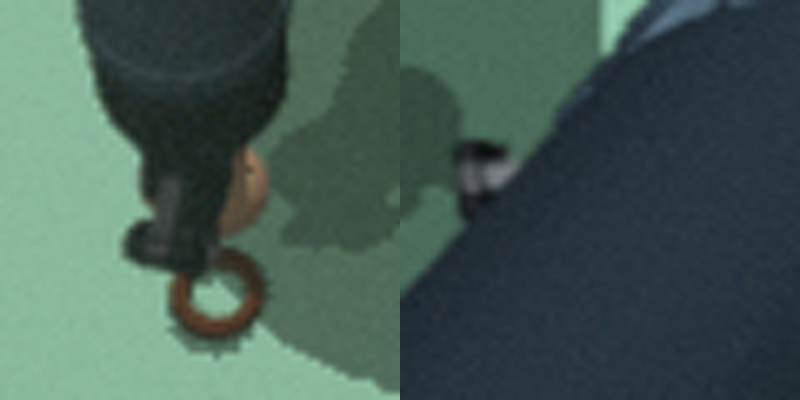

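The egg is held between the pads and the ring is left on the table at (215,297) in the crop. Next I raise it and carry it over the mouth.

send_rows(
  commands=[
    [0, 0, 0, 0, 0, 2, 0.44],
    [0, 0, 0, 0, 0, 5, 0.44],
    [0, 0, 0, 0, 0, 9, 0.44],
    [0, 0, 0, 0, 0, 13, 0.44],
    [0, 0, 0, 0, 0, 17, 0.44],
    [0, 0, 0, 0, 0, 21, 0.44],
    [0, 0, 0, 0, 0, 24, 0.44],
    [0, 0, 0, 0, 1, 26, 0.44],
    [0, 0, 0.02, 1, 3, 26, 0.44],
    [0, 0, 0.04, 1, 6, 26, 0.44],
    [0, 0, 0.06, 2, 9, 26, 0.44],
    [0, 0, 0.08, 2, 12, 26, 0.44],
  ],
)

```text
clock: 7.8
eef_pos: [0.5079, -0.1894, 0.3659]
ee_rot: [-0.001, -0.041, 0.999, 0.0]
force: [0.0, -0.0, -1.5]
width: 0.0419
grasp_force: 60.8
```

send_rows(
  commands=[
    [0, 0, 0, 0, 3, 0, 0.44],
    [0, 0, 0, 0.5, 6, 0, 0.44],
    [0, 0, 0, 0.5, 9, 0, 0.44],
    [0, 0, 0, 1, 12, 0, 0.44],
    [0, 0, 0, 1, 15, 0, 0.44],
    [0, 0, 0, 1.4, 17.5, 0, 0.44],
    [0, 0, 0, 1.4, 19, 0, 0.44],
    [0, 0, 0, 1.4, 19.7, 0, 0.44],
    [0, 0, 0, 1.4, 19.7, 0, 0.44],
    [0, 0, 0, 1.4, 19.7, 0, 0.44],
  ],
)

```text
clock: 8.8
eef_pos: [0.5214, 0.0047, 0.3668]
ee_rot: [-0.0, -0.039, 0.999, -0.0]
force: [0.5, -0.2, -1.1]
width: 0.0417
grasp_force: 60.8
```

send_rows(
  commands=[
    [0, 0, 0, 0, 0, -3, 0.44],
    [0, 0, 0, 0, 0, -6, 0.44],
    [0, 0, 0, 0, 0, -9, 0.44],
    [0, 0, 0, 0, 0, -12, 0.44],
    [0, 0, 0, 0, 0, -15, 0.44],
    [0, 0, 0, 0, 0, -18, 0.44],
    [0, 0, 0, 0, 0, -21, 0.44],
    [0, 0, 0, 0, 0, -24, 0.44],
    [0, 0, 0, 0, 0, -26.5, 0.44],
    [0, 0, 0, 0, 0, -28, 0.44],
    [0, 0, 0, 0, 0, -29, 0.44],
    [0, 0, 0, 0, 0, -29, 0.44],
  ],
)

```text
clock: 10.0
eef_pos: [0.5209, 0.0048, 0.0763]
ee_rot: [-0.001, -0.039, 0.999, -0.0]
force: [-0.1, 0.8, 0.1]
width: 0.0416
grasp_force: 60.8
```

send_rows(
  commands=[
    [0, 0, 0, 0, 0, -0.3, 0.44],
    [0, 0, 0, 0, 0, -0.6, 0.44],
    [0, 0, 0, 0, 0, -0.8, 0.44],
    [0, 0, 0, 0, 0, -0.9, 0.44],
    [0, 0, 0, 0, 0, -0.9, 0.44],
  ],
)

```text
clock: 10.5
eef_pos: [0.5216, 0.0059, 0.0682]
ee_rot: [0.0, -0.04, 0.999, 0.0]
force: [0.1, -0.8, -1.1]
width: 0.0418
grasp_force: 60.8
```

Creep down in 1.5 mm steps, checking the force.

send_rows(
  commands=[
    [0, 0, 0, 0, 0, -0.1, 0.44],
    [0, 0, 0, 0, 0, -0.2, 0.44],
    [0, 0, 0, 0, 0, -0.3, 0.44],
    [0, 0, 0, 0, 0, -0.3, 0.44],
  ],
)

```text
clock: 10.9
eef_pos: [0.5214, 0.0058, 0.065]
ee_rot: [-0.0, -0.04, 0.999, -0.0]
force: [0.9, 0.1, -0.5]
width: 0.0417
grasp_force: 60.8
```

send_rows(
  commands=[
    [0, 0, 0, 0, 0, -0.1, 0.44],
    [0, 0, 0, 0, 0, -0.2, 0.44],
    [0, 0, 0, 0, 0, -0.2, 0.44],
  ],
)

```text
clock: 11.2
eef_pos: [0.5214, 0.0058, 0.063]
ee_rot: [-0.0, -0.04, 0.999, -0.0]
force: [-0.7, 0.1, -1.1]
width: 0.0412
grasp_force: 60.8
```

send_rows(
  commands=[
    [0, 0, 0, 0, 0, -0.1, 0.44],
    [0, 0, 0, 0, 0, -0.1, 0.44],
  ],
)

```text
clock: 11.4
eef_pos: [0.5215, 0.0058, 0.0621]
ee_rot: [-0.0, -0.04, 0.999, -0.0]
force: [0.2, 0.3, -0.8]
width: 0.0413
grasp_force: 60.8
```

send_rows(
  commands=[
    [0, 0, 0, 0, 0, -0.1, 0.44],
    [0, 0, 0, 0, 0, -0.1, 0.44],
  ],
)

```text
clock: 11.6
eef_pos: [0.5214, 0.0058, 0.0611]
ee_rot: [-0.0, -0.04, 0.999, 0.0]
force: [-0.7, -0.1, -1.3]
width: 0.0418
grasp_force: 60.8
```

send_rows(
  commands=[
    [0, 0, 0, 0, 0, -0.1, 0.44],
    [0, 0, 0, 0, 0, -0.1, 0.44],
  ],
)

```text
clock: 11.8
eef_pos: [0.5217, 0.0058, 0.0605]
ee_rot: [0.0, -0.04, 0.999, 0.0]
force: [-0.7, 0.2, 4.7]
width: 0.0414
grasp_force: 61.4
```

send_rows(
  commands=[
    [0, 0, 0, 0, 0, -0.1, 0.44],
    [0, 0, 0, 0, 0, -0.1, 0.44],
  ],
)

```text
clock: 12.0
eef_pos: [0.5221, 0.0059, 0.0603]
ee_rot: [0.0, -0.04, 0.999, 0.0]
force: [-2.7, 0.6, 14.0]
width: 0.0413
grasp_force: 62.2
```

Contact came at TCP z = 60.5 mm, as predicted. I relieve the press and open slowly.

send_rows(
  commands=[
    [0, 0, 0, 0, 0, 0.1, 0.44],
    [0, 0, 0, 0, 0, 0.1, 0.44],
    [0, 0, 0, 0, 0, 0.1, 0.5],
    [0, 0, 0, 0, 0, 0.1, 0.53],
    [0, 0, 0, 0, 0, 0.1, 0.56],
    [0, 0, 0, 0, 0, 0.1, 0.6],
    [0, 0, 0, 0, 0, 0.1, 0.65],
    [0, 0, 0, 0, 0, 0.1, 0.7],
    [0, 0, 0, 0, 0, 0.1, 0.8],
    [0, 0, 0, 0, 0, 0.1, 0.9],
    [0, 0, 0, 0, 0, 0.1, 1],
    [0, 0, 0, 0, 0, 0.1, 1],
  ],
)

```text
clock: 13.2
eef_pos: [0.5216, 0.0058, 0.0602]
ee_rot: [0.0, -0.04, 0.999, -0.0]
force: [-0.1, 0.3, 0.4]
width: 0.0853
grasp_force: 0.0
```

```bash
python3 - <<'E'
from h import *
s=read_state(); print(s["eef_pos"],s["force"])
for n in("scene","top"):
    I,d=camera(n); u,v=map(int,px(n,[.521,.006,.08])); print(u,v)
    cv2.imwrite(f"pics/_{n}.png",cv2.resize(I[v-30:v+30,u-30:u+30],(400,400),interpolation=cv2.INTER_CUBIC)[...,::-1])
cv2.imwrite("pics/rel.png",np.hstack([cv2.imread("pics/_scene.png"),cv2.imread("pics/_top.png")]))
E
```

```text
[0.52158054 0.00579671 0.06016958] [-0.07068631  0.34662397  0.39433796]
275 188
250 224
```

View pics/rel.png

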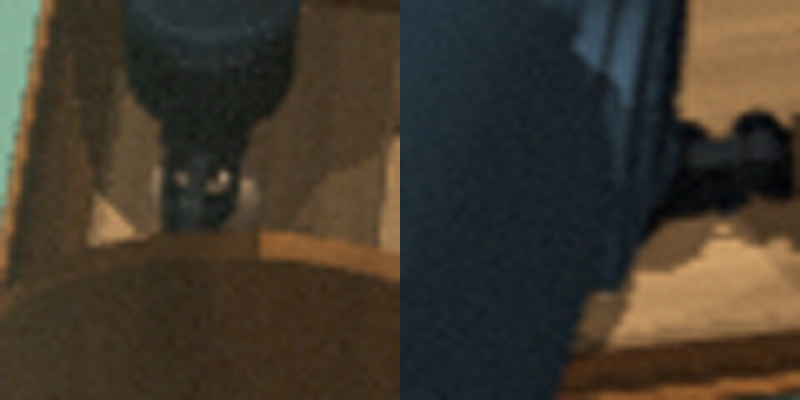

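The egg rests on the floor between the open fingers, visible on both sides of the finger at (205,195). I lift straight up.

send_rows(
  commands=[
    [0, 0, 0, 0, 0, 0.5, 1],
    [0, 0, 0, 0, 0, 1.5, 1],
    [0, 0, 0, 0, 0, 3, 1],
    [0, 0, 0, 0, 0, 5, 1],
    [0, 0, 0, 0, 0, 8, 1],
    [0, 0, 0, 0, 0, 12, 1],
    [0, 0, 0, 0, 0, 16, 0.8],
    [0, 0, 0, 0, 0, 20, 0.5],
    [0, 0, 0, 0, 0, 24, 0.2],
    [0, 0, 0, 0, 0, 28, 0],
    [0, 0, 0, 0, 0, 31, 0],
    [0, 0, 0, 0, 0, 32, 0],
  ],
)

```text
clock: 14.5
eef_pos: [0.5227, 0.0055, 0.3843]
ee_rot: [0.003, -0.04, 0.999, 0.001]
force: [0.5, -0.4, -0.2]
width: 0.0003
grasp_force: 0.0
```

```bash
python3 - <<'E'
from h import *
s=read_state(); print(s["eef_pos"],s["width"])
I,d=camera("scene"); cv2.imwrite("pics/lift.png",cv2.resize(I[90:270,220:380],(533,600),interpolation=cv2.INTER_CUBIC)[...,::-1])
C=cloud("scene",d).reshape(-1,3); H=cv2.cvtColor(I,cv2.COLOR_RGB2HSV).reshape(-1,3)
m=(abs(C[:,0]-.52)<.05)&(abs(C[:,1])<.06)&(C[:,2]>.075)&(C[:,2]<.11); print(m.sum(),C[m].mean(0),C[m].max(0),C[m].min(0))
E
```

```text
[0.52267465 0.00549647 0.38434387] 0.0002513790825223114
182 [0.52159136 0.00063788 0.09737724] [0.54790162 0.02451166 0.10973706] [ 0.4936768  -0.01635142  0.07690026]
```

View pics/lift.png

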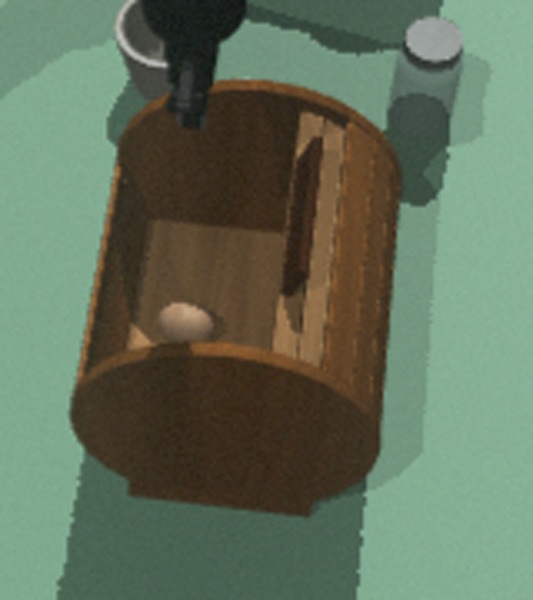

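The egg is at rest on the floor at crop (187,322), and the rib stands at (305,215). Next I go behind the rib with shut fingers.

send_rows(
  commands=[
    [0, 0, 0, 3, 0, 0, 0],
    [0, 0, 0, 7, 0.5, 0, 0],
    [0, 0, 0, 10, 1, 0, 0],
    [0, 0, 0, 12.7, 1, 0, 0],
    [0, 0, 0, 12.7, 1, 0, 0],
    [0, 0, 0, 12.7, 1, -2, 0],
    [0, 0, 0, 12.7, 1, -4.5, 0],
    [0, 0, 0, 12.7, 1, -7, 0],
    [0, 0, 0, 12.7, 1, -9, 0],
    [0, 0, 0, 12.7, 1, -10.8, 0],
    [0, 0, 0, 12.7, 1, -10.8, 0],
  ],
)

```text
clock: 15.65
eef_pos: [0.6455, 0.0158, 0.2687]
ee_rot: [-0.003, -0.04, 0.999, -0.0]
force: [0.1, 0.1, -0.1]
width: -0.0003
grasp_force: 0.0
```

send_rows(
  commands=[
    [0, 0, 0, -1, -0.1, 0.2, 0],
    [0, 0, 0, -2.4, -0.2, 0.3, 0],
    [0, 0, 0, -3.4, -0.3, 0.6, 0],
    [0, 0, 0, -4.4, -0.4, 0.9, 0],
    [0, 0, 0, -5.1, -0.4, 1.2, 0],
    [0, 0, 0, -5.8, -0.5, 1.5, 0],
    [0, 0, 0, -7, -0.6, 1.6, 0],
    [0, 0, 0, -8.3, -0.7, 1.6, 0],
    [0, 0, 0, -8.3, -0.7, 1.6, 0],
  ],
)

```text
clock: 16.55
eef_pos: [0.5641, 0.0086, 0.2887]
ee_rot: [-0.001, -0.04, 0.999, 0.0]
force: [-0.0, 0.1, 0.2]
width: -0.0006
grasp_force: 0.0
```

```bash
cat > rib.py <<'E'
from h import *
s=read_state(); d=s["eef_pos"]-[.572,.010,0]; c,n=np.cos(.08),np.sin(.08); print("tcp bin",d[0]*c+d[1]*n,d[2],"F",s["force"])
I,D=camera("scene"); C=cloud("scene",D).reshape(-1,3)-[.572,.010,0]; x=C[:,0]*c+C[:,1]*n; y=-C[:,0]*n+C[:,1]*c; z=C[:,2]-.136
r=np.hypot(x,z); k=(r>.14)&(r<.168)&(y<-.03)&(y>-.07)&(z>-.02); print(k.sum(),"rib angle",np.percentile(np.arctan2(z[k],-x[k]),[5,50,95]))
cv2.imwrite("pics/door.png",cv2.resize(I[90:270,200:380],(600,600),interpolation=cv2.INTER_CUBIC)[...,::-1])
E
python3 rib.py
```

```text
tcp bin -0.00797413757311875 0.2886918963422069 F [-0.02171492  0.08105018  0.21676898]
60 rib angle [1.38834894 1.4368086  1.45387288]
```

send_rows(
  commands=[
    [0, 0, 0, -1.6, -0.1, -0.4, 0],
    [0, 0, 0, -3.1, -0.2, -0.9, 0],
    [0, 0, 0, -4.5, -0.3, -1.5, 0],
    [0, 0, 0, -5.8, -0.4, -2.2, 0],
    [0, 0, 0, -7, -0.5, -3.1, 0],
    [0, 0, 0, -8.2, -0.6, -4, 0],
    [0, 0, 0, -9.2, -0.7, -5.1, 0],
    [0, 0, 0, -10.2, -0.8, -6.2, 0],
    [0, 0, 0, -10.2, -0.8, -6.2, 0],
  ],
)

```text
clock: 17.5
eef_pos: [0.4623, 0.0006, 0.2256]
ee_rot: [-0.001, -0.04, 0.999, -0.0]
force: [-0.5, -0.5, 0.8]
width: 0.0
grasp_force: 0.0
```

```bash
python3 rib.py
```

```text
tcp bin -0.11013988134763773 0.22556117056033045 F [-0.45316906 -0.53487752  0.83253591]
115 rib angle [0.60397766 0.65189159 0.68061518]
```

send_rows(
  commands=[
    [0, 0, 0, -1, -0.1, -1.3, 0],
    [0, 0, 0, -2, -0.2, -2.7, 0],
    [0, 0, 0, -2.6, -0.2, -3.4, 0],
    [0, 0, 0, -2.9, -0.2, -4, 0],
    [0, 0, 0, -3.2, -0.2, -4.6, 0],
    [0, 0, 0, -3.4, -0.3, -5.2, 0],
    [0, 0, 0, -3.5, -0.3, -5.6, 0],
    [0, 0, 0, -3.5, -0.3, -5.6, 0],
  ],
)

```text
clock: 18.35
eef_pos: [0.4276, -0.0022, 0.1695]
ee_rot: [-0.001, -0.04, 0.999, -0.0]
force: [-0.1, 0.4, -0.6]
width: -0.0
grasp_force: 0.0
```

```bash
python3 rib.py
```

```text
tcp bin -0.14488688966002097 0.16950576830624547 F [-0.05310691  0.35670865 -0.62966921]
120 rib angle [0.19218455 0.22584514 0.26180814]
```

Nearly shut. I press down in small steps until the end stop.

send_rows(
  commands=[
    [0, 0, 0, 0, 0, -0.2, 0],
    [0, 0, 0, 0, 0, -0.3, 0],
    [0, 0, 0, 0, 0, -0.4, 0],
    [0, 0, 0, 0, 0, -0.4, 0],
  ],
)

```text
clock: 18.8
eef_pos: [0.4283, -0.0022, 0.166]
ee_rot: [-0.0, -0.04, 0.999, -0.0]
force: [-0.3, -0.6, 0.6]
width: 0.0001
grasp_force: 0.0
```

send_rows(
  commands=[
    [0, 0, 0, 0, 0, -0.1, 0],
    [0, 0, 0, 0, 0, -0.1, 0],
  ],
)

```text
clock: 19.0
eef_pos: [0.4285, -0.0022, 0.1651]
ee_rot: [-0.0, -0.04, 0.999, -0.0]
force: [-0.5, 0.0, 1.7]
width: -0.0004
grasp_force: 0.6
```

send_rows(
  commands=[
    [0, 0, 0, 0, 0, -0.1, 0],
    [0, 0, 0, 0, 0, -0.1, 0],
  ],
)

```text
clock: 19.2
eef_pos: [0.4286, -0.0022, 0.1647]
ee_rot: [-0.0, -0.04, 0.999, 0.0]
force: [-3.9, -1.0, 10.1]
width: -0.0003
grasp_force: 5.0
```

send_rows(
  commands=[
    [0, 0, 0, 0, 0, -0.1, 0],
    [0, 0, 0, 0, 0, -0.1, 0],
  ],
)

```text
clock: 19.4
eef_pos: [0.4287, -0.0022, 0.1644]
ee_rot: [-0.0, -0.04, 0.999, 0.0]
force: [-6.6, -0.7, 22.5]
width: -0.0002
grasp_force: 10.6
```

The force rises without movement, so this looks like the end stop. I back off up and away, then look.

send_rows(
  commands=[
    [0, 0, 0, 0, 0, 1, 0],
    [0, 0, 0, 0, 0, 3, 0],
    [0, 0, 0, 0, 0, 6, 0],
    [0, 0, 0, 0, 0, 10, 0],
    [0, 0, 0, 0, 0, 14, 0],
    [0, 0, 0, 0, 4, 18, 0],
    [0, 0, 0, 0, 8, 20, 0],
    [0, 0, 0, 0, 12, 20, 0],
    [0, 0, 0, 0, 16, 20, 0],
    [0, 0, 0, 0, 19, 20, 0],
    [0, 0, 0, 0, 19, 20, 0],
  ],
)

```text
clock: 20.5
eef_pos: [0.4277, 0.1925, 0.363]
ee_rot: [0.0, -0.044, 0.999, 0.001]
force: [-0.1, -0.5, -0.5]
width: -0.0002
grasp_force: 0.0
```

```bash
python3 rib.py; sed -i 's/y<-.03)&(y>-.07/abs(y)<.07/' rib.py; python3 rib.py
```

```text
tcp bin -0.12921476475019048 0.3629693277253732 F [-0.11511398 -0.49278206 -0.50187683]
118 rib angle [0.15280367 0.19999224 0.23533613]
tcp bin -0.12898984711938585 0.36293802427709004 F [-0.00956746 -0.69576084  0.04121545]
376 rib angle [0.17020853 0.20520223 0.24373703]
```

View pics/door.png

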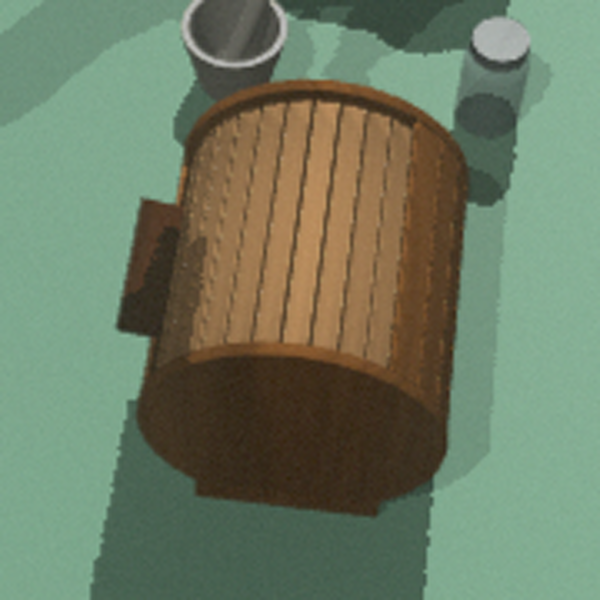

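The door covers the mouth fully, with the rib down at the front at crop (150,265). Its angle reads 0.20 on the top face, against about 0.19 expected when shut, and it bore 22 N without moving.

```bash
python3 -c "
from rig import *
print(finish_job())"
```

```text
the job is handed in; nothing more can be done
None
```

The job is handed in: the egg was set down on the bin's floor and let go, and the door was rolled shut to its stop (22 N, no further movement), in about 20 s; I kept clear of the mortar, jars and spoon.

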